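# One turn of the hand-wheel turntable for scanning a teapot

## Task

Push the turntable's hand wheel slowly round by the upright handle on its spoke through exactly one full turn, counter-clockwise seen from above, so that the scan camera sees the teapot from every side and the handle stops over the fixed index arm where it began. Push the handle lightly with the fingertips or the outside of the fingers and do not grip it; touch neither the teapot, the round board under it nor the spokes themselves, and leave everything else on the table alone.

Things in the scene. Friction and masses are not known exactly. Their poses are not given: they have to be found in the camera images.
- stand: Fixed dark steel foot of the turntable, 136 mm across, origin on the table at the wheel's vertical axis. Its x axis points along the index arm: a flat aluminium arm, 16 mm wide, low over the table, that reaches out under the wheel and ends 155 mm from the axis in a 30 mm square-edged upturned tip (top 36 mm above the table). The whole turntable stands anywhere and at any yaw.
- wheel (a joint): Angle of the hand wheel on its stand: 0 at the start, with the handle straight over the index arm; grows counter-clockwise seen from above; 6.283 is one turn. No end stops and no detents near the work; the bearing is stiff (about 2 N at the handle turns it), so it stays where it is left.
- board (a point): The turning part: three dark steel spokes of 14 mm round bar, 120 degrees apart, ending 112 mm from the axis (tops 72 mm above the table), and a white round plaster board, 150 mm across, top 82 mm above the table. This point is the middle of the board's top, on the axis; its x axis points at the handle.
- handle (a point): The only upright handle on the wheel: a round black grip, 18 mm diameter, standing on the end of one spoke, centred 105 mm from the axis. This point is on its centre line, 112 mm above the table; the black part runs from 79 to 145 mm above the table. It turns with the wheel.
- teapot: Small brown clay teapot standing loose at the middle of the board (within 5 mm), any yaw; its lid is fixed to it. Body 72 mm across, 61 mm high (top 143 mm above the table), spout (+x) and handle (-x) reach 60 mm from its centre. Origin at the centre of its underside, 82 mm above the table.
- scanner: Fixed grey box camera on a low round stand at the far side of the table, 138 mm high, lens towards the robot. Origin under its middle. Not to be touched.
- flask: White vacuum flask with a steel cap, 64 mm across, 192 mm high, loose on the table beside the work; origin at its underside. Bystander.
- tape: Roll of paper tape, 76 mm across, 48 mm hole, 25 mm high, loose, flat on the table; origin at its underside. Bystander.
- clay_disc: Brown clay disc, 72 mm across, 10 mm thick, loose on the table; origin at its underside. Bystander.
Mind the look-alikes: they are no part of the job. What is shaped like the teapot but yellow is not meant.

How it is judged:
By the outcome, as a careful person would: the job done as asked, in the order asked, and still so for the second after the job is handed in, with the robot touching nothing.
It also fails if it takes over 69 s, if anything falls off the work surface, if the arm or the gripper's body presses on something with over 40 N, if the wrist force passes 120 N, or if a joint passes its speed limit or range.

## Robot

A 6-joint arm with a two-finger parallel gripper is mounted at the origin on the work surface. World frame = base frame: x ahead of the robot, y to its left, z up, the work surface at z = 0. Lengths are in m, angles in rad, forces in N, time in s.
With the tool pointing down it reaches from about 0.375 to 0.9 m from the base axis. Payload 3.1 kg.
Tool frame: the origin (TCP) lies at the very end of the fingers, on their centre line; the grasp point (between the pads) lies 19 mm behind it; z points along the fingers, y is the direction in which the jaws open and shut (so a half turn about z gives the same grasp; the last joint's range is limited). The gripper opens to 87 mm and grips with 3 to 60 N. Pads are 19 mm wide; open, the fingers measure 117 mm over their backs; the gripper's body (75 mm by 190 mm) begins 51 mm behind the grasp point.
Start: joints at [1.109, 0.527, 1.433, -0, 1.181, -0.178], TCP at [0.174, 0.6, 0.223] pointing down, gripper open.
Joint ranges: [-3.08, 3.08], [-0.75, 2.2], [0.22, 2.44], [-1.43, 4.57], [0, 2.65], [-2.85, 2.85]. Speed limits (rad/s): [2.79, 2.79, 3.14, 3.14, 3.14, 3.14].

## Interface

Orientations are given as a unit quaternion [x, y, z, w].
In Python, from rig import robot gives the robot as it stands.
- The arm moves only by the tool arm_command, never from a script. Its argument "targets" is a list of rows, each a list of 5 numbers: the shift along the tool's x, y, z in cm, then the turn about the tool's z in rad, then the finger opening in cm, from 0 to 8.7. In form: [[dx, dy, dz, spin, hand], ...]. A call has 1 to 5 rows; each row is the pose to reach, as a shift and turn from the pose commanded when the call began, along the tool's axes at that moment; what a row does not reach only later rows make up. A row lasts 1/8 s, in which the tool goes at most 62.5 mm and 10.7 degrees, less where a joint would pass 70% of its speed; a pose out of reach is approached as far as the arm can. A call with a gripper value outside its range is refused whole. The fingers move at their own pace and stop on an object; "newtons" is the grip in N (left out, the last holds). Time passes only in rows, so rows that repeat a pose let the fingers close. It gives the time, the measured TCP pose, the force and the opening at its end, in the units of the state.
- robot.get_obs(): the state, without advancing time (a new reading comes with each control period).
- robot.camera(name): name is "side" or "top" or "wrist"; returns (picture, depth): 480x640x3 uint8, red, green, blue; 480x640 float32, m along the optical axis (not along the pixel's ray), 0 where there is no reading.
- robot.camera_model(name): a dict with "mtx" (3x3 intrinsics, pixels), "extrinsics" (4x4, takes a point from world to camera coordinates). Camera axes: x right, y up, looking along -z (the intrinsics and any distortion apply to the point x, -y, -z); pixel columns grow to the right and rows downward; lengths in m; the calibration is good to about 2 mm. A picture is of the moment at which its call begins: read the wrist's pose just before it. camera_model takes no time and is no camera call; for the wrist camera it gives the pose at the moment of the call.
- robot.hand_in(): hands the job in, once; it reports no verdict.
The state is a dict: "time": time; "q": joint angles; "joint_velocities": joint speeds; "joint_torque": joint torques, N m; "position": TCP position; "tool_rot": TCP orientation; "ft_force": force on the tool from outside, world axes, zero at the start; "moment": the same for the moment, N m; "grip_width": finger opening in m.
Only numpy, scipy, OpenCV 4.12 (cv2) and the standard library are available. Lean on these libraries where they do the work, as an engineer would, in place of code of your own. Each camera call takes 0.05 s, during which the arm holds its last target.

## Working session

There is one attempt and no reset: what is moved stays moved. The work goes in short steps, Python scripts to look and compute and a tool call to move; the robot and the scene stay as the last step left them, time stands still between calls to the robot, and variables do not carry over. Pictures are saved under pics/ and viewed, and the job is handed in when it is done.

Besides the shell and the picture viewer there is one more tool, called after "Emit:" as name(argument=value, ...), one argument or row to a line, values as JSON. arm_command: Moves the arm, as the interface text tells. Its arguments: {"type":"object","properties":{"targets":{"type":"array","items":{"type":"array","items":{"type":"number"}}},"newtons":{"type":"number"}},"required":["targets"]}

```bash
ls; mkdir -p pics; python3 - <<'E'
from rig import robot
import cv2
o=robot.get_obs();print(o)
for n in ("side","top","wrist"):
    p,d=robot.camera(n);cv2.imwrite(f"pics/{n}0.png",p[:,:,::-1])
    import numpy as np
    np.savez(f"{n}0.npz",p=p,d=d,**{k:np.array(v) for k,v in robot.camera_model(n).items()})
    print(n,robot.camera_model(n))
E
```

```text
pics
{'time': 0.0, 'q': array([ 1.10953122e+00,  5.28461057e-01,  1.43389725e+00, -5.64920016e-06,
        1.18143838e+00, -1.78527475e-01]), 'joint_velocities': array([-4.69218948e-04,  5.51959719e-04,  8.93521863e-04, -1.73537982e-04,
       -6.79652337e-05, -4.18538670e-04]), 'joint_torque': array([-1.18197135e-03, -4.40045357e+01, -1.76589882e+01,  6.33806898e-02,
        5.83236536e-02, -1.63549607e-04]), 'position': array([0.17401941, 0.59951079, 0.22157641]), 'tool_rot': array([ 1.40897255e-01,  9.90023610e-01, -1.04693139e-03, -3.44069874e-04]), 'ft_force': array([ 0.73273539, -0.18067618,  0.47152728]), 'moment': array([ 0.01551588,  0.03449533, -0.02520825]), 'grip_width': 0.0868461288607977}
side {'mtx': array([[598.19823692,   0.        , 322.13320924],
       [  0.        , 598.19823692, 241.9332275 ],
       [  0.        ,   0.        ,   1.        ]]), 'extrinsics': array([[ 0.95277878, -0.30357414,  0.00743907, -0.60157096],
       [ 0.21131788,  0.68042394,  0.7016894 , -0.18438891],
       [-0.21807648, -0.66698276,  0.71244413, -1.41627576],
       [ 0.        ,  0
[... 195 characters left out ...]
       ]]), 'extrinsics': array([[ 0.0212185 , -0.99976427,  0.00460114, -0.01526211],
       [ 0.99031314,  0.02164913,  0.13715389, -0.62522011],
       [-0.13722117,  0.00164637,  0.99053906, -1.20822033],
       [ 0.        ,  0.        ,  0.        ,  1.        ]])}
wrist {'mtx': array([[406.35397233,   0.        , 318.07482903],
       [  0.        , 406.35397233, 225.61985945],
       [  0.        ,   0.        ,   1.        ]]), 'extrinsics': array([[ 0.2780592 ,  0.96055981, -0.00281761, -0.62372098],
       [-0.91511242,  0.26400936, -0.30474304,  0.0371774 ],
       [-0.29198004,  0.08731504,  0.95243044, -0.39337414],
       [ 0.        ,  0.        ,  0.        ,  1.        ]])}
```

View pics/side0.png

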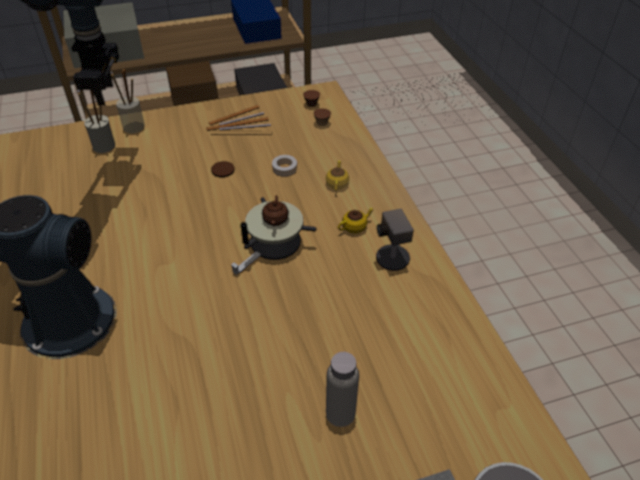

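View pics/top0.png

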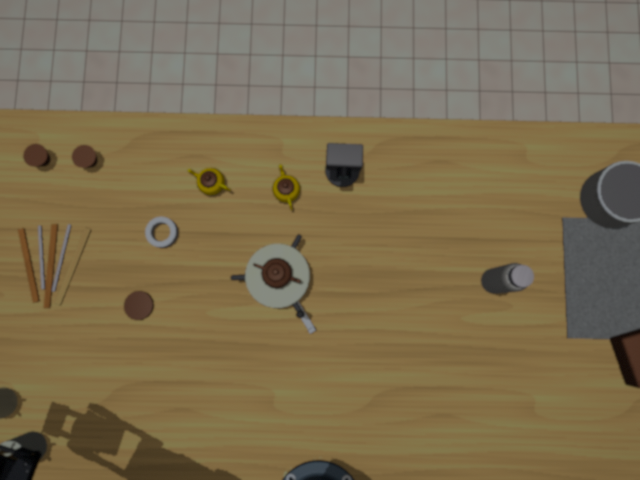

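View pics/wrist0.png

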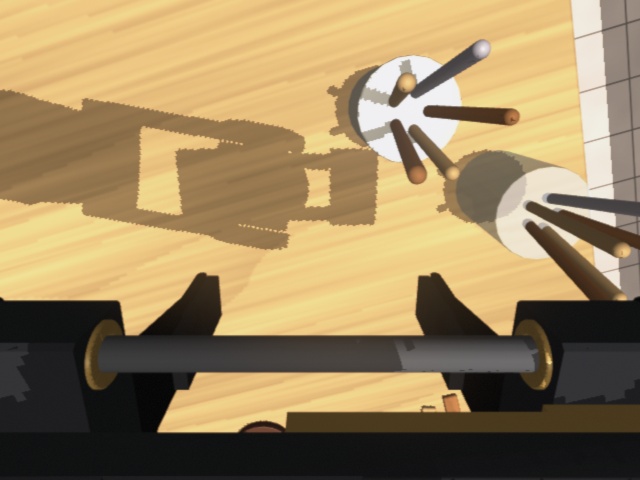

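The top view shows the white board at (278,275) with the brown teapot on it. The index tip is at (310,325), with the black handle just inward of it at about (299,311). The yellow teapots at (210,180) and (286,187) are look-alikes. In the side view the handle is at (245,235) and the tip at (238,268).

```bash
cat > h.py <<'E'
import numpy as np,cv2
def load(n):
    z=np.load(n);return z['p'],z['d'],z['mtx'],z['extrinsics']
def cloud(d,K,E):
    v,u=np.mgrid[:480,:640]
    X=np.stack([(u-K[0,2])/K[0,0]*d,-(v-K[1,2])/K[1,1]*d,-d],-1)
    return (X-E[:3,3])@E[:3,:3]
def proj(P,K,E):
    c=np.atleast_2d(P)@E[:3,:3].T+E[:3,3]
    return np.stack([K[0,2]+K[0,0]*c[:,0]/-c[:,2],K[1,2]+K[1,1]*(-c[:,1])/-c[:,2]],-1)
E
python3 - <<'E'
from h import *
for n,roi in (("top",(225,230,340,345)),("side",(220,185,330,285))):
    p,d,K,E=load(n+"0.npz");W=cloud(d,K,E)
    m=np.zeros((480,640),bool);m[roi[1]:roi[3],roi[0]:roi[2]]=1
    m&=d>0
    pts=W[m]; col=p[m].astype(int)
    # board
    b=(abs(pts[:,2]-.082)<.006)&(col.min(1)>90)
    q=pts[b]; 
    (c,r)=cv2.minEnclosingCircle(q[:,:2].astype(np.float32));print(n,"board",b.sum(),c,r,np.median(q[:,2]))
    # handle: dark, z .09-.15, r 90-120
    rr=np.hypot(*(pts[:,:2]-c).T)
    hsel=(rr>.085)&(rr<.125)&(pts[:,2]>.088)
    q=pts[hsel];print("handle",hsel.sum(),q.mean(0).round(4),q.min(0).round(3),q.max(0).round(3))
    t=(rr>.125)&(rr<.175)&(pts[:,2]>.022);q=pts[t];print("tip",t.sum(),q.mean(0).round(4),q.min(0),q.max(0))
    te=(rr<.07)&(pts[:,2]>.09);print("teapot max z",pts[te][:,2].max(),pts[te].mean(0))
    cv2.imwrite(f"pics/{n}crop.png",cv2.resize(p[roi[1]:roi[3],roi[0]:roi[2],::-1],None,fx=5,fy=5,interpolation=cv2.INTER_CUBIC))
E
```

```text
top board 2289 (0.5324560403823853, 0.10582214593887329) 0.07477334141731262 0.0821408892044528
handle 59 [0.4447 0.047  0.1418] [0.437 0.039 0.097] [0.452 0.056 0.151]
tip 29 [0.4072 0.0227 0.0361] [0.40042772 0.01513386 0.03053693] [0.41467001 0.02947842 0.04019249]
teapot max z 0.1461845405290428 [0.53471447 0.1020571  0.12419963]
side board 1089 (0.5355379581451416, 0.1071069985628128) 0.07805861532688141 0.08170824880344812
handle 148 [0.4462 0.0443 0.1205] [0.438 0.036 0.088] [0.455 0.059 0.15 ]
tip 44 [0.409  0.0222 0.0315] [0.40192516 0.01160928 0.02213387] [0.41735953 0.0334898  0.04262622]
teapot max z 0.14676462349674452 [0.53552889 0.09220989 0.11965379]
```

View pics/topcrop.png

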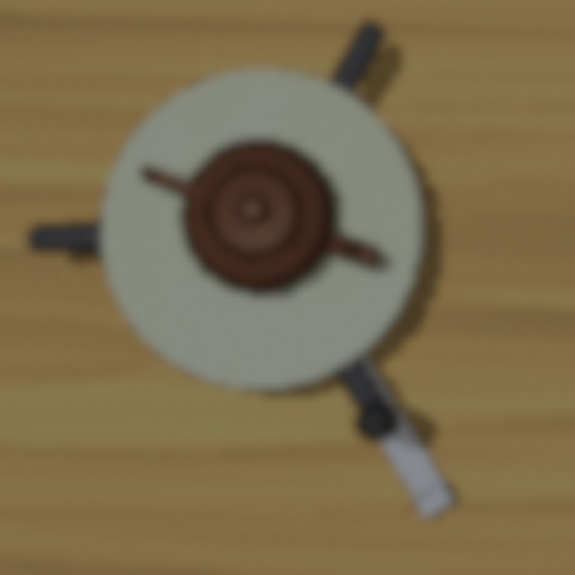

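View pics/sidecrop.png

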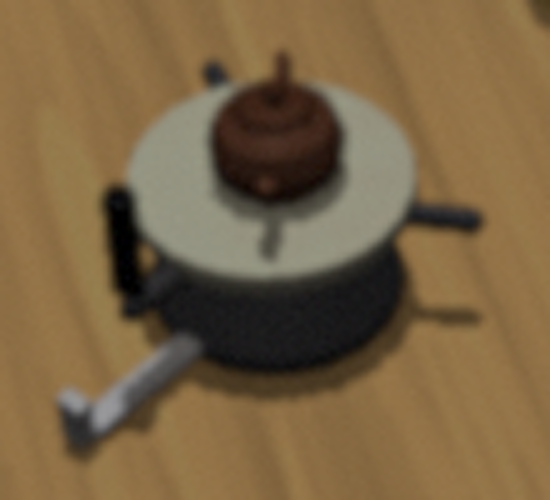

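Axis ≈ (0.5335, 0.106) and handle ≈ (0.445, 0.046), which is 0.106 from the axis (0.105 expected). Index tip ≈ (0.405, 0.021), 0.154 from the axis. The handle and tip bearings agree at about −146°, so I chose the right parts. Next I'll check the approach corridor and work out the move.

```bash
cat >> h.py <<'E'
from scipy.spatial.transform import Rotation as R
C=np.array([0.5335,0.106])
def tool_delta(o,target):
    return R.from_quat(o['tool_rot']).inv().apply(np.array(target)-o['position'])*100
E
python3 - <<'E'
from h import *
from rig import robot
p,d,K,E=load("top0.npz");W=cloud(d,K,E)
p2,d2,K2,E2=load("side0.npz");W2=cloud(d2,K2,E2)
p3,d3,K3,E3=load("wrist0.npz");W3=cloud(d3,K3,E3)
for w,dd,nm in((W,d,'top'),(W2,d2,'side'),(W3,d3,'wrist')):
    P=w[(dd>0)&(w[...,2]>.1)&(w[...,0]>.1)&(w[...,0]<.9)&(w[...,1]<.95)&(w[...,1]>-.2)]
    cells={}
    for a in P:
        k=(round(a[0]/.05)*.05,round(a[1]/.05)*.05);cells[k]=max(cells.get(k,0),a[2])
    print(nm,[(round(k[0],2),round(k[1],2),round(float(v),2)) for k,v in sorted(cells.items())])
o=robot.get_obs()
th0=np.deg2rad(-145.9)
a=th0-np.deg2rad(27);T=C+.108*np.array([np.cos(a),np.sin(a)])
print(T,tool_delta(o,[*T,.222]),tool_delta(o,[*T,.102]),R.from_quat(o['tool_rot']).as_matrix().round(3))
E
```

```text
top [(0.15, 0.5, 0.34), (0.15, 0.55, 0.35), (0.15, 0.65, 0.13), (0.15, 0.7, 0.13), (0.2, 0.5, 0.34), (0.2, 0.55, 0.35), (0.45, 0.05, 0.15), (0.5, 0.05, 0.13), (0.5, 0.1, 0.14), (0.5, 0.15, 0.13), (0.55, 0.05, 0.12), (0.55, 0.1, 0.15), (0.55, 0.15, 0.13), (0.75, -0.05, 0.14), (0.8, -0.1, 0.14), (0.8, -0.05, 0.14), (0.8, 0.0, 0.14), (0.85, -0.1, 0.14), (0.85, -0.05, 0.14), (0.85, 0.0, 0.14)]
side [(0.1, -0.05, 0.33), (0.1, 0.0, 0.32), (0.1, 0.45, 0.57), (0.1, 0.5, 0.34), (0.1, 0.55, 0.34), (0.1, 0.65, 0.21), (0.1, 0.7, 0.19), (0.15, 0.45, 0.57), (0.15, 0.5, 0.55), (0.15, 0.55, 0.49), (0.15, 0.6, 0.49), (0.15, 0.65, 0.22), (0.15, 0.7, 0.15), (0.2, 0.45, 0.55), (0.2, 0.5, 0.55), (0.2, 0.55, 0.52), (0.2, 0.6, 0.49), (0.2, 0.65, 0.34), (0.2, 0.7, 0.34), (0.2, 0.75, 0.21), (0.2, 0.8, 0.2), (0.25, 0.55, 0.5), (0.25, 0.6, 0.5), (0.25, 0.65, 0.34), (0.25, 0.7, 0.34), (0.25, 0.75, 0.22), (0.25, 0.8, 0.18), (0.45, 0.05, 0.15), (0.5, 0.05, 0.13), (0.5, 0.1, 0.14), (0.5, 0.15, 0.12), (0.55, 0.05, 0.12), (0.55, 0.1, 0.15), (0.55, 0.15, 0.13), (0.75, -0.05, 0.13), (0.8, -0.1, 0.14), (0.8, -0.05, 0.15), (0.8, 0.0, 0.14), (0.85, -0.1, 0.14), (0.85, -0.05, 0.14), (0.85, 0.0, 0.14)]
wrist [(0.1, 0.55, 0.32), (0.1, 0.65, 0.21), (0.1, 0.7, 0.19), (0.15, 0.55, 0.34), (0.15, 0.6, 0.34), (0.15, 0.65, 0.34), (0.15, 0.7, 0.31), (0.2, 0.65, 0.3), (0.2, 0.75, 0.21), (0.2, 0.8, 0.17), (0.25, 0.75, 0.2), (0.25, 0.8, 0.16)]
[0.42632815 0.09265104] [-3.83655414e+01 -4.16537536e+01  3.58617157e-02] [-38.36915185 -41.63456284  12.03584583] [[-0.96   0.279 -0.001]
 [ 0.279  0.96  -0.001]
 [ 0.    -0.002 -1.   ]]
```

Emit:
arm_command(
  targets=[
    [-4, -4.3, 0, 0, 0],
    [-8, -8.6, 0, 0, 0],
    [-12, -13, 0, 0, 0],
    [-16, -17.3, 0, 0, 0],
    [-20, -21.7, 0, 0, 0],
  ],
  newtons=10,
)

```text
time: 0.78
position: [0.3065, 0.3344, 0.2226]
tool_rot: [0.141, 0.99, 0.0, 0.0]
ft_force: [0.8, -0.4, 0.5]
grip_width: 0.0451
```

Emit:
arm_command(
  targets=[
    [-4, -4.3, 0, 0, 0],
    [-8, -8.6, 0, 0, 0],
    [-12, -13, 0, 0, 0],
    [-16, -17.3, 0, 0, 0],
    [-18.4, -20, 0, 0, 0],
  ],
)

```text
time: 1.4
position: [0.428, 0.0901, 0.2226]
tool_rot: [0.142, 0.99, -0.0, 0.0]
ft_force: [0.1, 0.1, -1.2]
grip_width: 0.0014
```

Above the approach point, I'll take a close wrist view and top view and re-measure.

```bash
python3 - <<'E'
from h import *
from rig import robot
o=robot.get_obs();print(o['position'],o['ft_force'],o['q'])
E3=robot.camera_model("wrist")
p,d=robot.camera("wrist");cv2.imwrite("pics/wrist1.png",p[:,:,::-1])
K=E3['mtx'];E=E3['extrinsics'];W=cloud(d,K,E)
print("cam pos",-E[:3,:3].T@E[:3,3])
w=W[d>0]
b=w[(abs(w[:,2]-.082)<.004)&(np.hypot(*(w[:,:2]-C).T)<.085)];print(len(b),b.min(0) if len(b) else 0,b.max(0) if len(b) else 0)
h=w[(w[:,2]>.085)&(w[:,2]<.16)&(np.hypot(*(w[:,:2]-[.446,.046]).T)<.02)];print(len(h),h.mean(0) if len(h) else 0)
E
```

```text
[0.4279805  0.09014608 0.22262831] [ 0.10583046  0.06600461 -1.22468846] [-4.88461918e-02  2.75360903e-01  1.88246825e+00 -2.53887775e-04
  9.82882219e-01 -1.33426041e+00]
cam pos [0.34626253 0.11411781 0.38497082]
7386 [0.45646156 0.04272576 0.07801638] [0.5760261  0.18181891 0.08486699]
1247 [0.44028906 0.05201215 0.12845831]
```

View pics/wrist1.png

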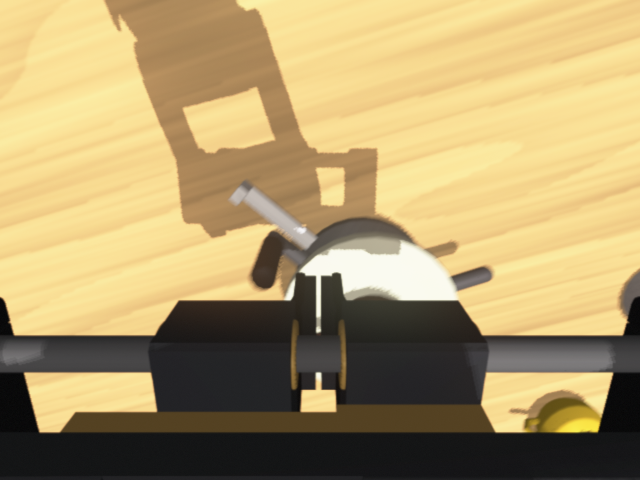

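The wrist view shows the closed fingertips at (318,285), clear of the handle at (268,260). The index arm ends at (242,195). I'll descend on the clockwise side of the handle.

Emit:
arm_command(
  targets=[
    [0, 0, 4, 0, 0],
    [0, 0, 8, 0, 0],
    [0, 0, 11, 0, 0],
    [0, 0, 12, 0, 0],
    [0, 0, 12, 0, 0],
  ],
)

```text
time: 2.08
position: [0.4266, 0.0927, 0.1024]
tool_rot: [0.141, 0.99, -0.0, -0.001]
ft_force: [-0.4, 0.2, 0.2]
grip_width: 0.0004
```

```bash
cat > plan.py <<'E'
from h import *
from rig import robot
import sys
# plan.py steps_deg n rad : rows from the current pusher angle
def main(step,n=5,rad=.107,cam=False):
    o=robot.get_obs();v=o['position'][:2]-C
    a=np.arctan2(v[1],v[0]);print("t",o['time'],"psi",np.rad2deg(a).round(2),"r",np.hypot(*v).round(4),"z",o['position'][2].round(4),"f",o['ft_force'].round(1))
    for i in range(1,n+1):
        b=a+np.deg2rad(step)*i
        print((tool_delta(o,[*(C+rad*np.array([np.cos(b),np.sin(b)])),.102])).round(2).tolist())
main(float(sys.argv[1]),int(sys.argv[2]))
E
python3 plan.py 2 5
```

```text
t 2.075 psi -172.91 r 0.1077 z 0.1024 f [-0.4  0.2  0.2]
[-0.22, -0.31, 0.04]
[-0.39, -0.65, 0.04]
[-0.56, -0.98, 0.04]
[-0.75, -1.3, 0.04]
[-0.95, -1.61, 0.03]
```

```bash
python3 - <<'E'
from h import *
from rig import robot
o=robot.get_obs();Rm=R.from_quat([0.141,0.99,0,0])
a0=np.deg2rad(-172.9)
P=lambda k:np.array([*(C+.107*np.array([np.cos(a0+np.deg2rad(k)),np.sin(a0+np.deg2rad(k))])),0])
for blk in range(0,345,15):
    base=P(blk) if blk else np.array([*o['position'][:2],0])
    print(blk,[[*(Rm.inv().apply(P(blk+3*i)-base)*100)[:2].round(1).tolist(),0,0,0] for i in range(1,6)])
E
```

```text
0 [[-0.3, -0.5, 0, 0, 0], [-0.6, -1.0, 0, 0, 0], [-0.9, -1.5, 0, 0, 0], [-1.2, -1.9, 0, 0, 0], [-1.5, -2.4, 0, 0, 0]]
15 [[-0.4, -0.4, 0, 0, 0], [-0.7, -0.8, 0, 0, 0], [-1.1, -1.2, 0, 0, 0], [-1.6, -1.6, 0, 0, 0], [-2.0, -1.9, 0, 0, 0]]
30 [[-0.5, -0.3, 0, 0, 0], [-0.9, -0.6, 0, 0, 0], [-1.4, -0.9, 0, 0, 0], [-1.9, -1.1, 0, 0, 0], [-2.4, -1.4, 0, 0, 0]]
45 [[-0.5, -0.2, 0, 0, 0], [-1.1, -0.4, 0, 0, 0], [-1.6, -0.5, 0, 0, 0], [-2.2, -0.6, 0, 0, 0], [-2.7, -0.7, 0, 0, 0]]
60 [[-0.6, -0.1, 0, 0, 0], [-1.1, -0.1, 0, 0, 0], [-1.7, -0.1, 0, 0, 0], [-2.2, -0.0, 0, 0, 0], [-2.8, 0.0, 0, 0, 0]]
75 [[-0.6, 0.1, 0, 0, 0], [-1.1, 0.2, 0, 0, 0], [-1.6, 0.4, 0, 0, 0], [-2.2, 0.6, 0, 0, 0], [-2.7, 0.8, 0, 0, 0]]
90 [[-0.5, 0.2, 0, 0, 0], [-1.0, 0.5, 0, 0, 0], [-1.5, 0.8, 0, 0, 0], [-2.0, 1.1, 0, 0, 0], [-2.4, 1.4, 0, 0, 0]]
105 [[-0.4, 0.4, 0, 0, 0], [-0.8, 0.7, 0, 0, 0], [-1.2, 1.1, 0, 0, 0], [-1.6, 1.6, 0, 0, 0], [-1.9, 2.0, 0, 0, 0]]
120 [[-0.3, 0.5, 0, 0, 0], [-0.6, 0.9, 0, 0, 0], [-0.9, 1.4, 0, 0, 0], [-1.1, 1.9, 0, 0, 0], [-1.4, 2.4, 0, 0, 0]]
135 [[-0.2, 0.5, 0, 0, 0], [-0.4, 1.1, 0, 0, 0], 
[... 831 characters left out ...]
0, 0, 0]]
255 [[0.6, -0.1, 0, 0, 0], [1.1, -0.2, 0, 0, 0], [1.6, -0.4, 0, 0, 0], [2.2, -0.6, 0, 0, 0], [2.7, -0.8, 0, 0, 0]]
270 [[0.5, -0.2, 0, 0, 0], [1.0, -0.5, 0, 0, 0], [1.5, -0.8, 0, 0, 0], [2.0, -1.1, 0, 0, 0], [2.4, -1.4, 0, 0, 0]]
285 [[0.4, -0.4, 0, 0, 0], [0.8, -0.7, 0, 0, 0], [1.2, -1.1, 0, 0, 0], [1.6, -1.6, 0, 0, 0], [1.9, -2.0, 0, 0, 0]]
300 [[0.3, -0.5, 0, 0, 0], [0.6, -0.9, 0, 0, 0], [0.9, -1.4, 0, 0, 0], [1.1, -1.9, 0, 0, 0], [1.4, -2.4, 0, 0, 0]]
315 [[0.2, -0.5, 0, 0, 0], [0.4, -1.1, 0, 0, 0], [0.5, -1.6, 0, 0, 0], [0.6, -2.2, 0, 0, 0], [0.7, -2.7, 0, 0, 0]]
330 [[0.1, -0.6, 0, 0, 0], [0.1, -1.1, 0, 0, 0], [0.1, -1.7, 0, 0, 0], [0.0, -2.2, 0, 0, 0], [-0.0, -2.8, 0, 0, 0]]
```

Emit:
arm_command(
  targets=[
    [-0.3, -0.5, 0, 0, 0],
    [-0.6, -1.0, 0, 0, 0],
    [-0.9, -1.5, 0, 0, 0],
    [-1.2, -1.9, 0, 0, 0],
    [-1.5, -2.4, 0, 0, 0],
  ],
)

```text
time: 2.7
position: [0.4342, 0.0652, 0.1026]
tool_rot: [0.141, 0.99, 0.0, -0.0]
ft_force: [-0.6, 1.5, 0.3]
grip_width: 0.0005
```

Emit:
arm_command(
  targets=[
    [-0.4, -0.4, 0, 0, 0],
    [-0.7, -0.8, 0, 0, 0],
    [-1.1, -1.2, 0, 0, 0],
    [-1.6, -1.6, 0, 0, 0],
    [-2.0, -1.9, 0, 0, 0],
  ],
)

```text
time: 3.32
position: [0.4486, 0.0412, 0.1025]
tool_rot: [0.141, 0.99, -0.0, -0.0]
ft_force: [-1.0, 1.6, -0.4]
grip_width: 0.0005
```

```bash
cat > look.py <<'E'
from h import *
from rig import robot
import sys
def run(tag,cams=("top","side")):
    o=robot.get_obs();v=o['position'][:2]-C
    print("t",round(o['time'],2),"psi",np.rad2deg(np.arctan2(v[1],v[0])).round(2),"r",np.hypot(*v).round(4),"z",o['position'][2].round(4),"f",o['ft_force'].round(1))
    ims=[]
    for n in cams:
        roi={"top":(205,205,355,355),"side":(200,160,350,310)}[n]
        p,d=robot.camera(n);M=robot.camera_model(n);K,E=M['mtx'],M['extrinsics'];np.savez(f"{tag}_{n}.npz",p=p,d=d,mtx=K,extrinsics=E)
        ims.append(cv2.resize(p[roi[1]:roi[3],roi[0]:roi[2],::-1],(400,400),interpolation=cv2.INTER_CUBIC))
    cv2.imwrite(f"pics/{tag}.png",np.hstack(ims))
run(sys.argv[1])
E
python3 look.py a1
```

```text
t 3.33 psi -142.64 r 0.1068 z 0.1025 f [-1.   1.6 -0.4]
```

View pics/a1.png

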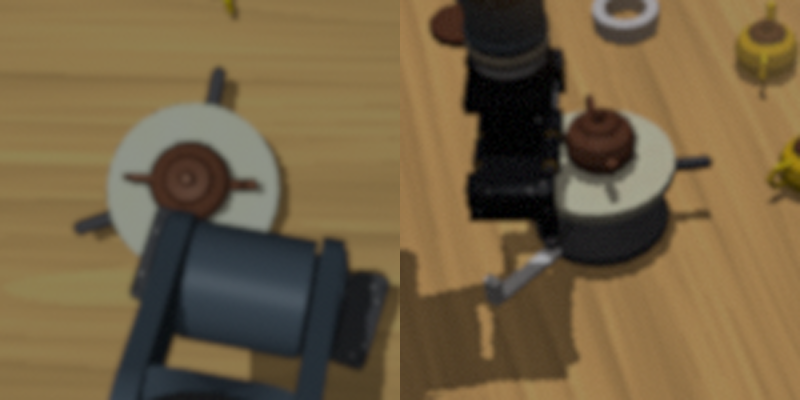

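The wheel is turning: the spokes have moved about 17° counter-clockwise, the contact force is about 2 N, and the teapot is riding along. I'll continue.

Emit:
arm_command(
  targets=[
    [-0.5, -0.3, 0, 0, 0],
    [-0.9, -0.6, 0, 0, 0],
    [-1.4, -0.9, 0, 0, 0],
    [-1.9, -1.1, 0, 0, 0],
    [-2.4, -1.4, 0, 0, 0],
  ],
)

```text
time: 4.05
position: [0.4677, 0.0211, 0.1025]
tool_rot: [0.141, 0.99, -0.0, -0.0]
ft_force: [-1.4, 1.2, 0.1]
grip_width: 0.0003
```

Emit:
arm_command(
  targets=[
    [-0.5, -0.2, 0, 0, 0],
    [-1.1, -0.4, 0, 0, 0],
    [-1.6, -0.5, 0, 0, 0],
    [-2.2, -0.6, 0, 0, 0],
    [-2.7, -0.7, 0, 0, 0],
  ],
)

```text
time: 4.68
position: [0.492, 0.0074, 0.1025]
tool_rot: [0.141, 0.99, 0.0, 0.0]
ft_force: [-1.4, 2.8, 0.3]
grip_width: 0.0003
```

Emit:
arm_command(
  targets=[
    [-0.6, -0.1, 0, 0, 0],
    [-1.1, -0.1, 0, 0, 0],
    [-1.7, -0.1, 0, 0, 0],
    [-2.2, 0, 0, 0, 0],
    [-2.8, 0, 0, 0, 0],
  ],
)

```text
time: 5.3
position: [0.5184, -0.0006, 0.1025]
tool_rot: [0.141, 0.99, 0.0, -0.0]
ft_force: [-2.8, 2.3, 1.3]
grip_width: 0.0005
```

Emit:
arm_command(
  targets=[
    [-0.6, 0.1, 0, 0, 0],
    [-1.1, 0.2, 0, 0, 0],
    [-1.6, 0.4, 0, 0, 0],
    [-2.2, 0.6, 0, 0, 0],
    [-2.7, 0.8, 0, 0, 0],
  ],
)

```text
time: 5.92
position: [0.5468, -0.0005, 0.1025]
tool_rot: [0.141, 0.99, -0.0, -0.0]
ft_force: [-3.0, 1.6, 0.2]
grip_width: 0.0004
```

```bash
python3 look.py a2
```

```text
t 5.92 psi -82.89 r 0.1073 z 0.1025 f [-3.   1.6  0.2]
```

View pics/a2.png

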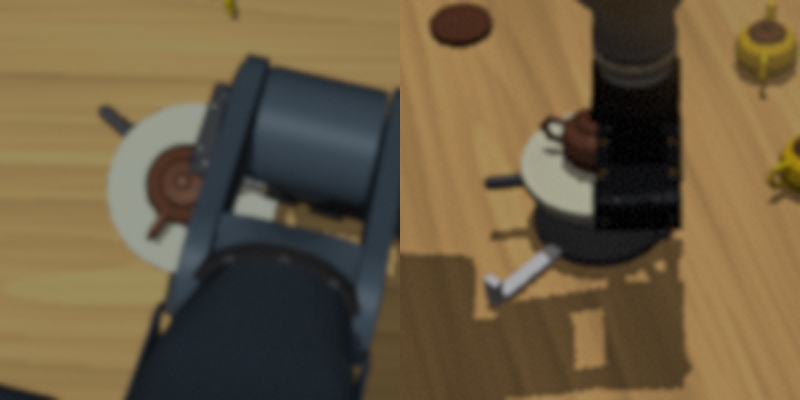

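Rotation is now about 77° and the teapot is still centred. I'll continue.

Emit:
arm_command(
  targets=[
    [-0.5, 0.2, 0, 0, 0],
    [-1.0, 0.5, 0, 0, 0],
    [-1.5, 0.8, 0, 0, 0],
    [-2.0, 1.1, 0, 0, 0],
    [-2.4, 1.4, 0, 0, 0],
  ],
)

```text
time: 6.65
position: [0.5743, 0.006, 0.1027]
tool_rot: [0.141, 0.99, -0.0, 0.001]
ft_force: [-2.5, -0.1, 0.9]
grip_width: 0.0005
```

Emit:
arm_command(
  targets=[
    [-0.4, 0.4, 0, 0, 0],
    [-0.8, 0.7, 0, 0, 0],
    [-1.2, 1.1, 0, 0, 0],
    [-1.6, 1.6, 0, 0, 0],
    [-1.9, 2.0, 0, 0, 0],
  ],
)

```text
time: 7.28
position: [0.5979, 0.0203, 0.1026]
tool_rot: [0.141, 0.99, -0.0, 0.0]
ft_force: [-1.3, -0.8, 0.1]
grip_width: 0.0007
```

Emit:
arm_command(
  targets=[
    [-0.3, 0.5, 0, 0, 0],
    [-0.6, 0.9, 0, 0, 0],
    [-0.9, 1.4, 0, 0, 0],
    [-1.1, 1.9, 0, 0, 0],
    [-1.4, 2.4, 0, 0, 0],
  ],
)

```text
time: 7.9
position: [0.6175, 0.0396, 0.1025]
tool_rot: [0.141, 0.99, -0.0, -0.0]
ft_force: [-1.7, -1.3, -0.2]
grip_width: 0.0003
```

Emit:
arm_command(
  targets=[
    [-0.2, 0.5, 0, 0, 0],
    [-0.4, 1.1, 0, 0, 0],
    [-0.5, 1.6, 0, 0, 0],
    [-0.6, 2.2, 0, 0, 0],
    [-0.7, 2.7, 0, 0, 0],
  ],
)

```text
time: 8.52
position: [0.6317, 0.0636, 0.1025]
tool_rot: [0.141, 0.99, -0.0, -0.0]
ft_force: [-1.4, -1.7, 0.4]
grip_width: 0.0005
```

```bash
python3 look.py a3
```

```text
t 8.53 psi -23.34 r 0.107 z 0.1025 f [-1.4 -1.7  0.4]
```

View pics/a3.png

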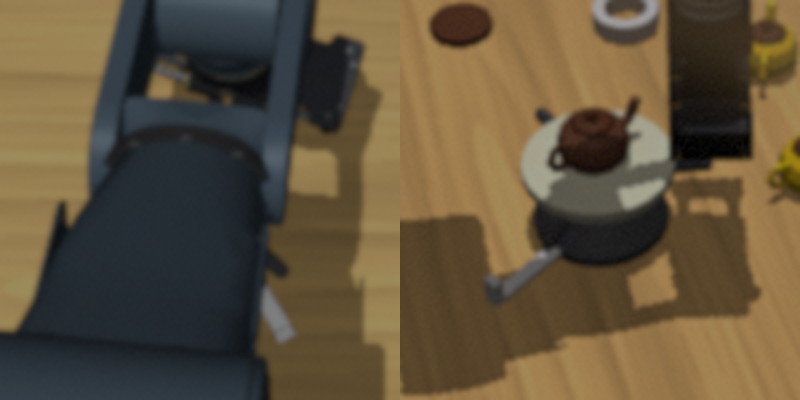

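The other spokes now point near the index arm, as expected at about 135°. The teapot hasn't shifted. I'll continue.

Emit:
arm_command(
  targets=[
    [-0.1, 0.6, 0, 0, 0],
    [-0.1, 1.1, 0, 0, 0],
    [-0.1, 1.7, 0, 0, 0],
    [0, 2.2, 0, 0, 0],
    [0, 2.8, 0, 0, 0],
  ],
)

```text
time: 9.25
position: [0.6392, 0.0904, 0.1025]
tool_rot: [0.141, 0.99, -0.0, -0.0]
ft_force: [-3.0, -2.5, 0.9]
grip_width: 0.0002
```

Emit:
arm_command(
  targets=[
    [0.1, 0.6, 0, 0, 0],
    [0.2, 1.1, 0, 0, 0],
    [0.4, 1.6, 0, 0, 0],
    [0.6, 2.2, 0, 0, 0],
    [0.8, 2.7, 0, 0, 0],
  ],
)

```text
time: 9.88
position: [0.64, 0.1187, 0.1028]
tool_rot: [0.141, 0.99, 0.0, 0.001]
ft_force: [-0.4, -2.4, 1.0]
grip_width: 0.0
```

Emit:
arm_command(
  targets=[
    [0.2, 0.5, 0, 0, 0],
    [0.5, 1.0, 0, 0, 0],
    [0.8, 1.5, 0, 0, 0],
    [1.1, 2.0, 0, 0, 0],
    [1.4, 2.4, 0, 0, 0],
  ],
)

```text
time: 10.5
position: [0.6328, 0.1457, 0.1026]
tool_rot: [0.141, 0.99, 0.0, 0.0]
ft_force: [-0.4, -2.0, 0.4]
grip_width: 0.0006
```

Emit:
arm_command(
  targets=[
    [0.4, 0.4, 0, 0, 0],
    [0.7, 0.8, 0, 0, 0],
    [1.1, 1.2, 0, 0, 0],
    [1.6, 1.6, 0, 0, 0],
    [2.0, 1.9, 0, 0, 0],
  ],
)

```text
time: 11.12
position: [0.6184, 0.1695, 0.1026]
tool_rot: [0.141, 0.99, 0.0, 0.0]
ft_force: [1.3, -0.7, -0.1]
grip_width: 0.0009
```

```bash
python3 look.py a4
```

```text
t 11.12 psi 36.76 r 0.106 z 0.1026 f [ 1.3 -0.7 -0.1]
```

View pics/a4.png

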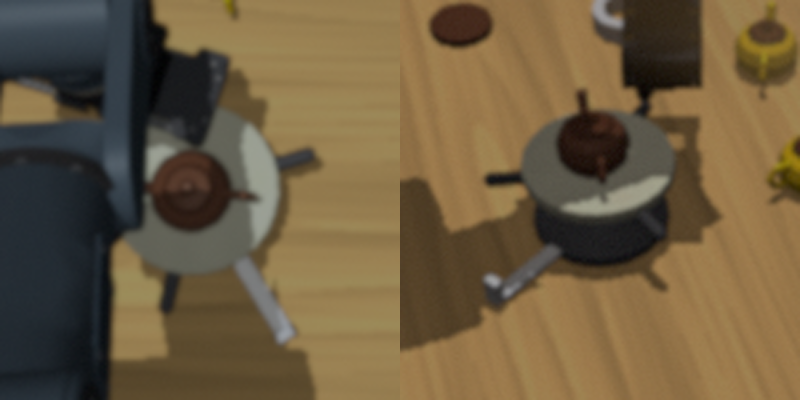

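Emit:
arm_command(
  targets=[
    [0.4, 0.4, 0, 0, 0],
    [0.9, 0.7, 0, 0, 0],
    [1.4, 1.0, 0, 0, 0],
    [1.8, 1.2, 0, 0, 0],
    [2.3, 1.5, 0, 0, 0],
  ],
)

```text
time: 11.85
position: [0.6007, 0.1901, 0.1026]
tool_rot: [0.141, 0.99, 0.0, 0.0]
ft_force: [1.4, -1.5, -0.2]
grip_width: 0.001
```

Emit:
arm_command(
  targets=[
    [0.5, 0.2, 0, 0, 0],
    [1.1, 0.4, 0, 0, 0],
    [1.6, 0.5, 0, 0, 0],
    [2.2, 0.6, 0, 0, 0],
    [2.7, 0.7, 0, 0, 0],
  ],
)

```text
time: 12.48
position: [0.5763, 0.2039, 0.1026]
tool_rot: [0.141, 0.99, -0.0, -0.0]
ft_force: [1.9, -2.6, -0.4]
grip_width: 0.0003
```

Emit:
arm_command(
  targets=[
    [0.6, 0.1, 0, 0, 0],
    [1.1, 0.1, 0, 0, 0],
    [1.7, 0.1, 0, 0, 0],
    [2.2, 0, 0, 0, 0],
    [2.8, 0, 0, 0, 0],
  ],
)

```text
time: 13.1
position: [0.5499, 0.2121, 0.1026]
tool_rot: [0.141, 0.99, 0.0, 0.0]
ft_force: [2.6, -2.8, 0.1]
grip_width: 0.0008
```

Emit:
arm_command(
  targets=[
    [0.6, -0.1, 0, 0, 0],
    [1.1, -0.2, 0, 0, 0],
    [1.6, -0.4, 0, 0, 0],
    [2.2, -0.6, 0, 0, 0],
    [2.7, -0.8, 0, 0, 0],
  ],
)

```text
time: 13.72
position: [0.5217, 0.2115, 0.1026]
tool_rot: [0.141, 0.99, -0.0, 0.0]
ft_force: [3.2, -4.2, -0.8]
grip_width: 0.0005
```

```bash
python3 look.py a5
```

```text
t 13.72 psi 96.38 r 0.1062 z 0.1026 f [ 3.2 -4.2 -0.8]
```

View pics/a5.png

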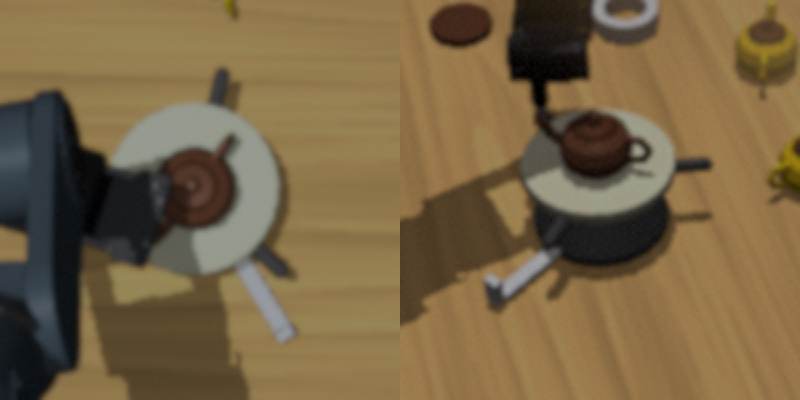

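Emit:
arm_command(
  targets=[
    [0.5, -0.2, 0, 0, 0],
    [1.0, -0.5, 0, 0, 0],
    [1.5, -0.8, 0, 0, 0],
    [2.0, -1.1, 0, 0, 0],
    [2.4, -1.4, 0, 0, 0],
  ],
)

```text
time: 14.45
position: [0.495, 0.2054, 0.1027]
tool_rot: [0.141, 0.99, 0.0, 0.0]
ft_force: [3.4, -0.1, -0.8]
grip_width: 0.0003
```

Emit:
arm_command(
  targets=[
    [0.4, -0.4, 0, 0, 0],
    [0.8, -0.7, 0, 0, 0],
    [1.2, -1.1, 0, 0, 0],
    [1.6, -1.6, 0, 0, 0],
    [1.9, -2.0, 0, 0, 0],
  ],
)

```text
time: 15.08
position: [0.4702, 0.191, 0.1025]
tool_rot: [0.141, 0.99, 0.0, -0.0]
ft_force: [2.1, 0.7, -0.1]
grip_width: 0.0005
```

Emit:
arm_command(
  targets=[
    [0.3, -0.5, 0, 0, 0],
    [0.6, -0.9, 0, 0, 0],
    [0.9, -1.4, 0, 0, 0],
    [1.1, -1.9, 0, 0, 0],
    [1.4, -2.4, 0, 0, 0],
  ],
)

```text
time: 15.7
position: [0.4507, 0.1717, 0.1026]
tool_rot: [0.141, 0.99, 0.0, 0.0]
ft_force: [1.4, 1.4, -0.2]
grip_width: 0.0005
```

```bash
cat > ang.py <<'E'
from h import *
import sys
def meas(f):
    p,d,K,E=load(f);W=cloud(d,K,E)
    rr=np.hypot(*(W[...,:2]-C).transpose(2,0,1)); z=W[...,2]
    g=p.max(-1)
    m=(d>0)&(rr>.082)&(rr<.110)&(z>.055)&(z<.078)&(g<110)
    n,l,st,ce=cv2.connectedComponentsWithStats(m.astype(np.uint8))
    out=[]
    for i in range(1,n):
        if st[i,4]<8: continue
        q=W[l==i];a=np.arctan2(q[:,1]-C[1],q[:,0]-C[0]); 
        out.append((round(float(np.rad2deg(np.angle(np.exp(1j*a).mean()))),1),int(st[i,4])))
    hs=(d>0)&(rr>.088)&(rr<.122)&(z>.1)&(z<.15)
    q=W[hs]; t=(d>0)&(rr<.045)&(z>.12)&(z<.148)&(p[...,0]>p[...,2]+8)
    print(f,out,"teapot",W[t].mean(0).round(4) if t.any() else None,t.sum(),"handle",hs.sum(),np.rad2deg(np.arctan2(*(q.mean(0)[:2]-C)[::-1])).round(1) if hs.any() else None)
for f in sys.argv[1:]: meas(f)
E
python3 look.py a6; for k in top side; do python3 ang.py ${k}0.npz a?_$k.npz; done
```

```text
t 15.7 psi 141.56 r 0.1057 z 0.1026 f [ 1.4  1.4 -0.2]
top0.npz [(-27.7, 64), (94.3, 69), (-146.2, 40)] teapot [0.536  0.1052 0.1284] 585 handle 55 -146.5
a1_top.npz [(-10.7, 63), (111.1, 67)] teapot [0.5368 0.106  0.1286] 563 handle 0 None
a2_top.npz [(50.8, 64), (169.1, 26)] teapot [0.531  0.1169 0.1293] 386 handle 0 None
a3_top.npz [(-131.3, 60)] teapot None 0 handle 0 None
a4_top.npz [(-72.7, 68), (169.3, 73)] teapot [0.5276 0.1027 0.1285] 587 handle 1 53.4
a5_top.npz [(-12.6, 64), (-131.8, 68)] teapot [0.5318 0.0974 0.1286] 529 handle 0 None
a6_top.npz [(34.3, 63), (-86.2, 70)] teapot [0.5348 0.1009 0.1284] 577 handle 0 None
side0.npz [(93.7, 23), (-27.9, 53), (-145.2, 50)] teapot [0.5374 0.0997 0.1282] 305 handle 118 -144.9
a1_side.npz [(-11.1, 47), (-127.5, 39)] teapot [0.537  0.1004 0.1281] 312 handle 7 -126.3
a2_side.npz [(172.7, 50), (-70.4, 13)] teapot [0.5196 0.1065 0.1274] 145 handle 0 None
a3_side.npz [(109.5, 23), (-13.0, 43), (-129.9, 54)] teapot [0.5289 0.1017 0.1285] 299 handle 0 None
a4_side.npz [(47.7, 32), (170.4, 49), (-71.2, 58)] teapot [0.5293 0.0974 0.1282] 303 handle 6 33.8
a5_side.npz [(108.2, 20), (-12.2, 53), (-130.0, 54)] teapot [0.5322 0.0945 0.1282] 304 handle 37 107.3
a6_side.npz [(33.3, 33), (156.2, 57), (-85.1, 56)] teapot [0.5356 0.0955 0.1286] 299 handle 43 157.5
```

View pics/a6.png

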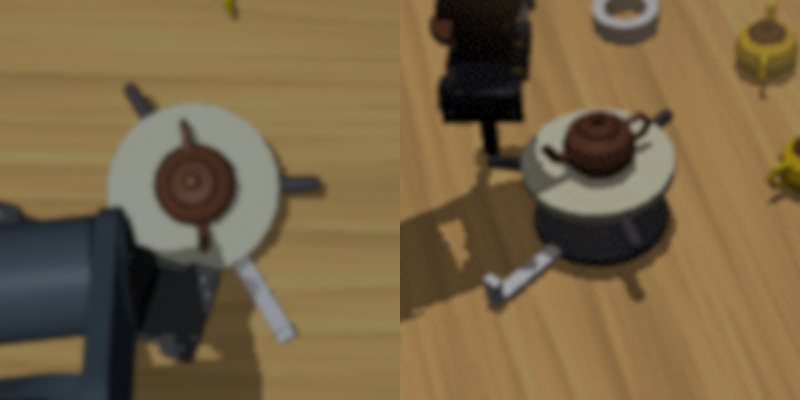

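Rotation is about 300.7°, so about 59° remains. I'll push 45° more, then creep.

Emit:
arm_command(
  targets=[
    [0.2, -0.5, 0, 0, 0],
    [0.4, -1.1, 0, 0, 0],
    [0.5, -1.6, 0, 0, 0],
    [0.6, -2.2, 0, 0, 0],
    [0.7, -2.7, 0, 0, 0],
  ],
)

```text
time: 16.42
position: [0.4366, 0.1476, 0.1026]
tool_rot: [0.141, 0.99, 0.0, 0.0]
ft_force: [1.5, 1.0, -0.7]
grip_width: 0.0003
```

Emit:
arm_command(
  targets=[
    [0.1, -0.6, 0, 0, 0],
    [0.1, -1.1, 0, 0, 0],
    [0.1, -1.7, 0, 0, 0],
    [0.1, -2.2, 0, 0, 0],
    [0.1, -2.8, 0, 0, 0],
  ],
)

```text
time: 17.05
position: [0.428, 0.1211, 0.1026]
tool_rot: [0.141, 0.99, 0.0, 0.0]
ft_force: [3.0, 2.2, 0.4]
grip_width: 0.0002
```

```bash
python3 look.py a7; for k in top side; do python3 ang.py ${k}0.npz a7_$k.npz; done; python3 plan.py 2 5
```

```text
t 17.05 psi 171.84 r 0.1065 z 0.1026 f [3.  2.2 0.4]
top0.npz [(-27.7, 64), (94.3, 69), (-146.2, 40)] teapot [0.536  0.1052 0.1284] 585 handle 55 -146.5
a7_top.npz [(-56.2, 67), (65.3, 61)] teapot [0.5357 0.1031 0.1284] 586 handle 0 None
side0.npz [(93.7, 23), (-27.9, 53), (-145.2, 50)] teapot [0.5374 0.0997 0.1282] 305 handle 118 -144.9
a7_side.npz [(65.6, 17), (-173.4, 54), (-55.5, 44)] teapot [0.5373 0.0975 0.1281] 301 handle 35 -171.7
t 17.15 psi 172.1 r 0.1076 z 0.1024 f [0.6 1.4 0.9]
[-0.12, -0.36, 0.04]
[-0.2, -0.73, 0.04]
[-0.28, -1.09, 0.04]
[-0.38, -1.45, 0.04]
[-0.49, -1.81, 0.04]
```

Emit:
arm_command(
  targets=[
    [-0.1, -0.4, 0, 0, 0],
    [-0.2, -0.7, 0, 0, 0],
    [-0.3, -1.1, 0, 0, 0],
    [-0.4, -1.5, 0, 0, 0],
    [-0.5, -1.8, 0, 0, 0],
  ],
)

```text
time: 17.77
position: [0.4284, 0.1025, 0.1026]
tool_rot: [0.141, 0.99, 0.0, 0.001]
ft_force: [3.2, 2.8, -1.0]
grip_width: 0.0006
```

```bash
python3 plan.py 2 5
```

```text
t 17.775 psi -178.07 r 0.1052 z 0.1026 f [ 3.2  2.8 -1. ]
[0.05, -0.41, 0.06]
[-0.08, -0.76, 0.06]
[-0.23, -1.1, 0.06]
[-0.39, -1.44, 0.06]
[-0.56, -1.77, 0.06]
```

Emit:
arm_command(
  targets=[
    [0, -0.3, 0, 0, 0],
    [-0.1, -0.6, 0, 0, 0],
    [-0.1, -0.9, 0, 0, 0],
    [-0.3, -1.2, 0, 0, 0],
    [-0.4, -1.5, 0, 0, 0],
  ],
)

```text
time: 18.4
position: [0.4266, 0.087, 0.1024]
tool_rot: [0.141, 0.99, -0.0, -0.001]
ft_force: [0.2, 2.3, 0.6]
grip_width: 0.0003
```

```bash
python3 look.py a8; for k in top side; do python3 ang.py ${k}0.npz a8_$k.npz; done; python3 plan.py 1 8
```

```text
t 18.4 psi -169.94 r 0.1086 z 0.1024 f [0.2 2.3 0.6]
top0.npz [(-27.7, 64), (94.3, 69), (-146.2, 40)] teapot [0.536  0.1052 0.1284] 585 handle 55 -146.5
a8_top.npz [(-36.7, 67), (85.2, 68)] teapot [0.5363 0.1046 0.1284] 587 handle 0 None
side0.npz [(93.7, 23), (-27.9, 53), (-145.2, 50)] teapot [0.5374 0.0997 0.1282] 305 handle 118 -144.9
a8_side.npz [(84.8, 20), (-36.5, 51), (-153.8, 55)] teapot [0.5378 0.0986 0.1282] 307 handle 33 -152.9
t 18.5 psi -169.81 r 0.1084 z 0.1024 f [-0.5  0.6  0.6]
[-0.21, -0.11, 0.04]
[-0.29, -0.27, 0.04]
[-0.38, -0.43, 0.04]
[-0.48, -0.6, 0.04]
[-0.57, -0.76, 0.04]
[-0.67, -0.91, 0.04]
[-0.77, -1.07, 0.04]
[-0.88, -1.23, 0.04]
```

Emit:
arm_command(
  targets=[
    [-0.2, -0.2, 0, 0, 0],
    [-0.4, -0.4, 0, 0, 0],
    [-0.5, -0.7, 0, 0, 0],
    [-0.7, -0.9, 0, 0, 0],
    [-0.8, -1.1, 0, 0, 0],
  ],
)

```text
time: 19.12
position: [0.4322, 0.0742, 0.1025]
tool_rot: [0.141, 0.99, 0.0, 0.0]
ft_force: [0.5, 2.3, -0.8]
grip_width: 0.0002
```

```bash
cat > fine.py <<'E'
# rotation from the start: spoke dark-profile in the top/side images, by azimuth at height z=.065
from h import *
import sys
from scipy.ndimage import map_coordinates
def prof(f,half):
    p,d,K,E=load(f);g=cv2.GaussianBlur(p,(0,0),.7).astype(float).sum(-1)
    az=np.deg2rad(np.arange(-180,180,.25));r=np.linspace(.088,.107,8)
    P=np.stack([C[0]+r[:,None]*np.cos(az),C[1]+r[:,None]*np.sin(az),np.full((8,len(az)),.068)],-1).reshape(-1,3)
    uv=proj(P,K,E);return map_coordinates(g,[uv[:,1],uv[:,0]],order=1).reshape(8,-1).mean(0),np.rad2deg(az)
def cen(f,a0,w=9):
    y,az=prof(f,w);m=abs(az-a0)<w;yy=y[m];bg=np.maximum(np.median(np.sort(yy)[-15:])-yy-40,0)
    return (bg*az[m]).sum()/bg.sum()
tag,exp=sys.argv[1],float(sys.argv[2])
for k in("top","side"):
    for s in(-28,94):
        a=cen(f"{k}0.npz",s);b=cen(f"{tag}_{k}.npz",s+exp);b=cen(f"{tag}_{k}.npz",b);print(k,s,a.round(2),b.round(2),"diff",(b-a).round(2))
E
python3 look.py a9; for k in top side; do python3 ang.py ${k}0.npz a9_$k.npz; done; python3 fine.py a9 -1.5; python3 plan.py 0.5 6
```

```text
t 19.12 psi -162.59 r 0.1062 z 0.1025 f [ 0.5  2.3 -0.8]
top0.npz [(-27.7, 64), (94.3, 69), (-146.2, 40)] teapot [0.536  0.1052 0.1284] 585 handle 55 -146.5
a9_top.npz [(-29.0, 65), (92.9, 70)] teapot [0.5358 0.105  0.1284] 587 handle 0 None
side0.npz [(93.7, 23), (-27.9, 53), (-145.2, 50)] teapot [0.5374 0.0997 0.1282] 305 handle 118 -144.9
a9_side.npz [(92.2, 24), (-28.7, 53), (-146.1, 49)] teapot [0.5373 0.0994 0.1283] 306 handle 29 -145.7
top -28 -29.12 -29.92 diff -0.8
top 94 94.13 92.84 diff -1.29
side -28 -28.8 -29.8 diff -1.01
side 94 93.57 92.26 diff -1.31
t 19.225 psi -162.5 r 0.106 z 0.1026 f [-0.1  0.8  0.2]
[0.03, -0.13, 0.06]
[-0.02, -0.21, 0.06]
[-0.08, -0.28, 0.06]
[-0.13, -0.36, 0.06]
[-0.19, -0.44, 0.06]
[-0.24, -0.51, 0.06]
```

View pics/a9.png

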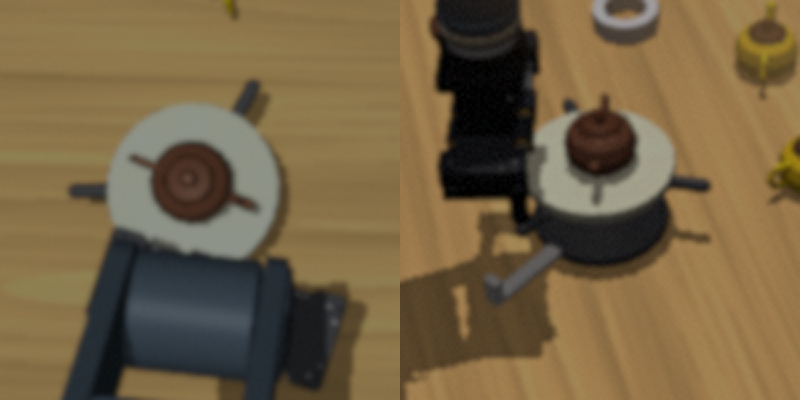

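Emit:
arm_command(
  targets=[
    [-0.05, -0.05, 0, 0, 0],
    [-0.05, -0.1, 0, 0, 0],
    [-0.1, -0.15, 0, 0, 0],
    [-0.1, -0.2, 0, 0, 0],
    [-0.1, -0.2, 0, 0, 0],
  ],
)

```text
time: 19.85
position: [0.4323, 0.0722, 0.1026]
tool_rot: [0.141, 0.99, -0.0, 0.0]
ft_force: [-0.6, 2.1, -0.4]
grip_width: 0.0005
```

```bash
python3 look.py b1; for k in top side; do python3 ang.py ${k}0.npz b1_$k.npz; done; python3 fine.py b1 0
```

```text
t 19.85 psi -161.51 r 0.1067 z 0.1026 f [-0.6  2.1 -0.4]
top0.npz [(-27.7, 64), (94.3, 69), (-146.2, 40)] teapot [0.536  0.1052 0.1284] 585 handle 55 -146.5
b1_top.npz [(-28.1, 63), (94.3, 67)] teapot [0.536  0.1052 0.1285] 580 handle 0 None
side0.npz [(93.7, 23), (-27.9, 53), (-145.2, 50)] teapot [0.5374 0.0997 0.1282] 305 handle 118 -144.9
b1_side.npz [(93.3, 22), (-27.7, 50), (-145.4, 52)] teapot [0.5374 0.0994 0.1281] 308 handle 25 -144.8
top -28 -29.12 -28.94 diff 0.18
top 94 94.13 93.76 diff -0.37
side -28 -28.8 -29.16 diff -0.36
side 94 93.57 93.07 diff -0.5
```

About 0.25° remains, which is within measuring noise. I'll back off clockwise, then lift.

Emit:
arm_command(
  targets=[
    [0.2, 0.4, 0, 0, 0],
    [0.5, 0.9, 0, 0, 0],
    [0.8, 1.5, 0, 0, 0],
    [1.0, 2.0, 0, 0, 0],
    [1.0, 2.0, 0, 0, 0],
  ],
)

```text
time: 20.58
position: [0.4281, 0.0947, 0.1025]
tool_rot: [0.14, 0.99, -0.0, -0.0]
ft_force: [-1.1, -1.0, 0.2]
grip_width: 0.0007
```

Emit:
arm_command(
  targets=[
    [0, 0, -3, 0, 0],
    [0, 0, -7, 0, 0],
    [0, 0, -11, 0, 0],
    [0, 0, -12, 0, 0],
    [0, 0, -12, 0, 0],
  ],
)

```text
time: 21.2
position: [0.4283, 0.0942, 0.2227]
tool_rot: [0.141, 0.99, 0.0, 0.0]
ft_force: [-0.6, -0.4, -0.7]
grip_width: 0.0004
```

Emit:
arm_command(
  targets=[
    [4, 4.3, 0, 0, 0],
    [8, 8.6, 0, 0, 0],
    [12, 13, 0, 0, 0],
    [16, 17.3, 0, 0, 0],
    [16, 17.3, 0, 0, 0],
  ],
)

```text
time: 21.82
position: [0.3195, 0.3072, 0.2207]
tool_rot: [0.137, 0.991, -0.001, -0.002]
ft_force: [-0.4, -0.3, 0.1]
grip_width: 0.0004
```

```bash
python3 look.py c1; for k in top side; do python3 ang.py ${k}0.npz c1_$k.npz; done; python3 fine.py c1 0; python3 - <<'E'
from h import *
for k in("top","side"):
    a=load(f"{k}0.npz")[0];b=load(f"c1_{k}.npz")[0];x=cv2.addWeighted(a,.5,b,.5,0)
    df=cv2.absdiff(a,b).max(-1);roi=df[230:345,225:340] if k=="top" else df[185:285,220:330];print(k,(roi>40).sum(),roi.max())
E
```

```text
t 21.82 psi 136.76 r 0.2937 z 0.2207 f [-0.4 -0.3  0.1]
top0.npz [(-27.7, 64), (94.3, 69), (-146.2, 40)] teapot [0.536  0.1052 0.1284] 585 handle 55 -146.5
c1_top.npz [(-28.0, 64), (94.2, 68), (-146.5, 41)] teapot [0.5357 0.1046 0.1284] 580 handle 56 -146.7
side0.npz [(93.7, 23), (-27.9, 53), (-145.2, 50)] teapot [0.5374 0.0997 0.1282] 305 handle 118 -144.9
c1_side.npz [(93.1, 23), (-28.5, 50), (-145.3, 50)] teapot [0.5368 0.0995 0.1284] 301 handle 127 -145.4
top -28 -29.12 -28.92 diff 0.2
top 94 94.13 93.76 diff -0.36
side -28 -28.8 -29.14 diff -0.35
side 94 93.57 93.07 diff -0.5
top 0 19
side 0 23
```

View pics/c1.png

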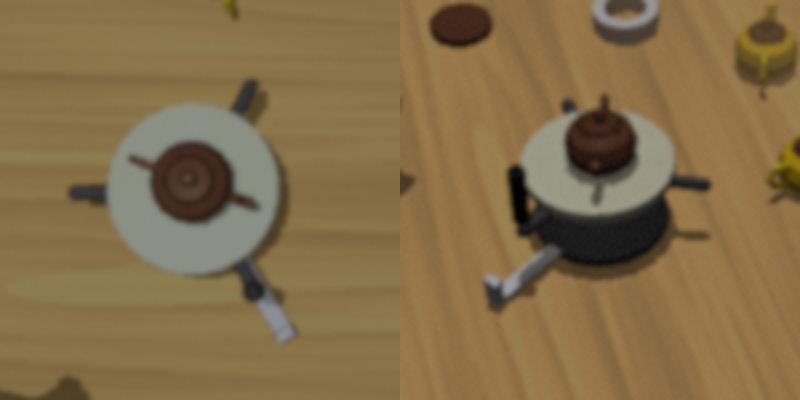

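The handle, at (255,290) in the left panel, is back over the index arm. The scene matches the start image with no pixel differing by more than 23, the rotation is within about 0.3° of a full turn, and the teapot is in place. I'm handing in.

```bash
python3 -c "
from rig import robot
print(robot.hand_in())"
```

```text
the job is handed in; nothing more can be done
None
```

I pushed the handle one full turn counter-clockwise with the outside of the closed fingertips, without gripping it, and handed the job in at about 22 s. The push took about 17 s, with 2–5 N measured at the tool. I then backed off, lifted clear and moved the arm aside.

- **Rotation:** the checks put the wheel about 0.3° short of a full turn. The individual spoke readings ran from 0.5° short to 0.2° over, which is about the measuring noise.
- **Handle and teapot:** the handle is back over the index arm, and the teapot is within about 1 mm of where it started.
- **Surroundings:** the area around the turntable matches the start pictures in both fixed cameras, with no pixel differing by more than 23 of 255. I saw no contact with the board, spokes, teapot or anything else. I did not separately compare the parts of the table outside that area, such as the flask and the scanner.

No check failed or disagreed beyond that noise.

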